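Roll a bottle into the labelling cradle

TASK

The plain amber bottle lying on the table is next to be labelled. With the fingers only pushing, never gripping or lifting it, roll it gently along the table by its side, up the ramp and into the V-groove of the wooden labelling cradle, then nudge it along the groove until its base rests against the cradle's end stop, and let go. Leave the cup, the blotter stand and the two small bottles standing where they are.

Things in the scene. Friction and masses are not known exactly. Their poses are not given: they have to be found in the camera images.
- bottle: Closed bottle, smooth dark amber glass, no label, lying on the table, 0.18-0.29 kg. Straight body 44 mm across, 90 mm long, then shoulder 12 mm, black cap 26 mm across, 26 mm long. Origin on its axis, mid-body, 22 mm above the table at the start. Own y runs along it: base at +45, shoulder from -45, cap -57 to -83 mm. x and z turn as it rolls; z starts upward. At the start within 0.15 rad of the groove's line.
- cap_end (a point): Centre of the flat outer end of the bottle's cap, 83 mm from its origin on its axis. The glass has friction about 0.4 on everything: pushed from behind at mid-height it rolls, straight along its own heading; one finger off-centre hardly turns it on the flat. Let go, it stops within a few cm. On the ramp it rolls back if let go, and there its weight squares it against two spread fingers.
- cradle: Oak labelling cradle, fixed to the table. Origin at table level under the bottom of the V-groove. Own x: the way the bottle rolls in; y: along the groove towards the end stop; z up. Spans y -85 to +60 mm. Ramp from table level at x = -74 mm to the crest. Groove bottom at x = 0, 3 mm high; its back face rises at 45 degrees to 33 mm high at x = 30; block ends at x = 42, steel lugs to x = 65 mm.
- crest (a point): Point on the edge where the ramp meets the front face of the V: x = -18.6, y = 0, z = 16 mm in the cradle's frame. From it the front face falls at 35 degrees to the groove's bottom. The bottle starts on the ramp's side, its base facing the same way as the end stop, its origin 131 to 182 mm before the crest and its base about 23 to 45 mm short of the stop's plane.
- stop_face (a point): Point on the inner face of the end stop, a dark wooden plate across one end of the groove, 10 mm thick, 46 mm high, x = -18 to +42 mm in the cradle's frame. The point lies at x = 0, y = +60, z = 30 mm there. The groove's other end (y = -85 mm) is open.
- seat (a point): Point fixed to the cradle where the bottle's origin lies when the bottle rests in the V with its base against the end stop: at x = -2.5, y = +15, z = 31.6 mm in the cradle's frame; axes like the cradle's. Sliding the bottle along the groove takes 1 to 3 N, with short peaks when it is first touched.
- oil_bottle_a: Bystander: small upright labelled amber bottle with a black cap, 29 mm in diameter, 74 mm high, beyond the end-stop side of the rolling lane. Origin at the centre of its underside.
- oil_bottle_b: Bystander: small upright labelled amber bottle like the other, behind the back face of the cradle. Origin at the centre of its underside.
- blotter_stand: Bystander: wooden block, 36 by 36 by 28 mm, with a thin upright wire, holding a fan of white paper strips, about 200 mm high, behind the cradle. Origin at the centre of its underside.
- blotter_cup: Bystander: white ceramic cup with paper strips standing in it, 72 mm in diameter at the rim, 68 mm high, strips to about 100 mm, behind the start of the rolling lane. Origin at the centre of its underside.
Mind the look-alikes: they are no part of the job. What is shaped like the cradle but turquoise or yellow is not meant.

How it is judged:
By the outcome, as a careful person would: the job done as asked, in the order asked, and still so for the second after the job is handed in, with the robot touching nothing.
It also fails if it takes over 54 s, if anything falls off the work surface, if the arm or the gripper's body presses on something with over 40 N, if the wrist force passes 120 N, or if a joint passes its speed limit or range.

ROBOT

A 6-joint arm with a two-finger parallel gripper is mounted at the origin on the work surface. World frame = base frame: x ahead of the robot, y to its left, z up, the work surface at z = 0. Lengths are in mm, angles in rad, forces in N, time in s.
With the tool pointing down it reaches from about 350 to 875 mm from the base axis. Payload 4.2 kg.
Tool frame: the origin (TCP) lies at the very end of the fingers, on their centre line; the grasp point (between the pads) lies 19 mm behind it; z points along the fingers, y is the line along which they close (so a half turn about z gives the same grasp; the last joint's range is limited). The gripper opens to 85 mm and grips with 20 to 120 N. Pads are 22 mm wide; open, the fingers measure 114 mm over their backs; the gripper's body (76 mm by 85 mm) begins 54 mm behind the grasp point. The pads swing forward as they close: fully open they stand 13 mm farther back than shut.
Start: joints at [1.451, 0.385, 0.008, 0, -1.194, -0.259], TCP at [231.095, 580.684, 231.312] pointing down, gripper open.
Joint ranges: [-3.14, 3.14], [-1.21, 2.06], [-1.07, 1.41], [-3.16, 2.05], [-2.99, -0.16], [-3.1, 3.1]. Speed limits (rad/s): [2.79, 2.79, 3.14, 3.14, 3.14, 3.14].

INTERFACE

Orientations are given as a unit quaternion [x, y, z, w].
In Python, from bench import arm, optics gives the robot as it stands. The module is installed in compiled form; this text tells all that it offers.
- The arm moves only by the tool step_arm, never from a script. Its argument "motion" is a list of rows, each an object with "dr": the turn, a rotation vector about the tool's x, y, z in units of 8 degrees (1.0 is 8 degrees), a list of three; "slide": the shift along the tool's x, y, z in mm, a list of three; "jaw": the finger opening in mm, from 0 to 85.4. A call has exactly 8 rows; each row is the pose to reach, as a shift and turn from the pose commanded when the call began, along the tool's axes at that moment; what a row does not reach only later rows make up. A row lasts 1/8 s, in which the tool goes at most 62.5 mm and 10.7 degrees, less where a joint would pass 70% of its speed; a pose out of reach is approached as far as the arm can. A call with a gripper value outside its range is refused whole. The fingers move at their own pace and stop on an object; the grip force is fixed at half the most. Time passes only in rows, so rows that repeat a pose let the fingers close, or fill a call up. It gives the time, the measured TCP pose, the force, the opening and the grip force at its end, in the units of the state.
- arm.read_state(): the state, without advancing time (a new reading comes with each control period).
- optics.get_image(name): name is "scene" or "top"; returns the picture (400x640x3 uint8, blue, green, red); there is no depth.
- optics.camera_info(name): a dict with "camera_matrix" (3x3 intrinsics, pixels), "view" (4x4, takes a point from world to camera coordinates). Camera axes: x right, y up, looking along -z (the intrinsics and any distortion apply to the point x, -y, -z); pixel columns grow to the right and rows downward; lengths in mm; the calibration is good to about 2 mm. A picture is of the moment at which its call begins. camera_info takes no time and is no camera call.
- arm.job_done(): hands the job in; it is judged then, once.
The state is a dict: "clock": time; "joints": joint angles; "joint_vel": joint speeds; "joint_efforts": joint torques, N m; "position": TCP position; "ee_rot": TCP orientation; "contact_force": force on the tool from outside, world axes, zero at the start; "wrist_torque": the same for the moment, N m; "gripper_width": finger opening in mm; "grasp_force": force on a finger pad.
Only numpy, scipy, OpenCV 4.12 (cv2) and the standard library are available. Lean on these libraries where they do the work, as an engineer would, in place of code of your own. Each camera call takes 0.05 s, during which the arm holds its last target. There are 200 camera calls.

## Working session

There is one attempt and no reset: what is moved stays moved. The work goes in short steps, Python scripts to look and compute and a tool call to move; the robot and the scene stay as the last step left them, time stands still between calls to the robot, and variables do not carry over. Pictures are saved under pics/ and viewed, at most 10 in all, crops included, and the job is handed in when it is done.

Besides the shell and the picture viewer there is one more tool, called after "Emit:" by a JSON object that holds its "op" and its "data", one argument or row to a line. step_arm: Moves the arm, as the interface text tells. Its arguments: {"type":"object","properties":{"motion":{"type":"array","items":{"type":"object","properties":{"dr":{"type":"array","items":{"type":"number"}},"slide":{"type":"array","items":{"type":"number"}},"jaw":{"type":"number"}}}}},"required":["motion"]}

```bash
mkdir -p pics
cat > h.py <<'E'
import numpy as np, cv2
from bench import arm, optics
def ray(cam,u,v):
    i=optics.camera_info(cam);K=np.array(i["camera_matrix"]);V=np.array(i["view"])
    d=np.linalg.inv(K)@[u,v,1]; d=np.array([d[0],-d[1],-d[2]])
    R=V[:3,:3]; return -R.T@V[:3,3], R.T@d
def plane(cam,u,v,z):
    o,d=ray(cam,u,v); return (o+d*(z-o[2])/d[2]).round(1)
def proj(cam,p):
    i=optics.camera_info(cam);K=np.array(i["camera_matrix"]);V=np.array(i["view"])
    c=V[:3,:3]@np.array(p)+V[:3,3]; q=K@[c[0],-c[1],-c[2]]; return (q[:2]/q[2]).round(1)
E
python3 - <<'E'
from h import *
a=optics.get_image("top");b=optics.get_image("scene")
cv2.imwrite("pics/top0.png",a);cv2.imwrite("pics/scene0.png",b)
print(optics.camera_info("top"),optics.camera_info("scene"));print(arm.read_state())
E
```

```text
{'camera_matrix': array([[492.32581985,   0.        , 322.47421253],
       [  0.        , 492.32581985, 199.00952412],
       [  0.        ,   0.        ,   1.        ]]), 'view': array([[-1.57392132e-02, -9.99817427e-01,  1.08346803e-02,
         1.21073996e+01],
       [ 9.89867802e-01, -1.40514191e-02,  1.41295057e-01,
        -5.82622253e+02],
       [-1.41117018e-01,  1.29487742e-02,  9.89908236e-01,
        -1.37269093e+03],
       [ 0.00000000e+00,  0.00000000e+00,  0.00000000e+00,
         1.00000000e+00]])} {'camera_matrix': array([[507.77712984,   0.        , 312.66654841],
       [  0.        , 507.77712984, 202.69332788],
       [  0.        ,   0.        ,   1.        ]]), 'view': array([[ 1.86223345e-01,  9.82414722e-01,  1.34973900e-02,
        -1.31324895e+02],
       [-6.65586634e-01,  1.16037441e-01,  7.37244698e-01,
         3.70782782e+02],
       [ 7.22713843e-01, -1.46275856e-01,  6.75490988e-01,
        -1.56662532e+03],
       [ 0.00000000e+00,  0.00000000e+00,  0.00000000e+00,
         1.00000000e+00]])}
{'clock': 0.1, 'joints': array([ 1.45063648e+00,  3.85478000e-01,  6.76824794e-03, -4.24145497e-04,
       -1.19396746e+00, -2.58616790e-01]), 'joint_vel': array([-0.00180166, -0.00157034,  0.00159244,  0.00319473, -0.00065972,
       -0.00110062]), 'joint_efforts': array([-6.91126934e-05, -3.93321097e+01,  1.88929081e+01,  4.19789806e+00,
       -2.58178072e-03,  1.62722102e-06]), 'position': array([230.90094837, 580.23637648, 230.33581966]), 'ee_rot': array([ 9.82104391e-01, -1.88334921e-01, -1.31593735e-04,  9.51827126e-04]), 'contact_force': array([-0.0627112 ,  0.06385433,  0.16745387]), 'wrist_torque': array([ 0.00340964, -0.0374289 , -0.0015026 ]), 'grasp_force': 0.0, 'gripper_width': 85.49545154157484}
```

View pics/top0.png

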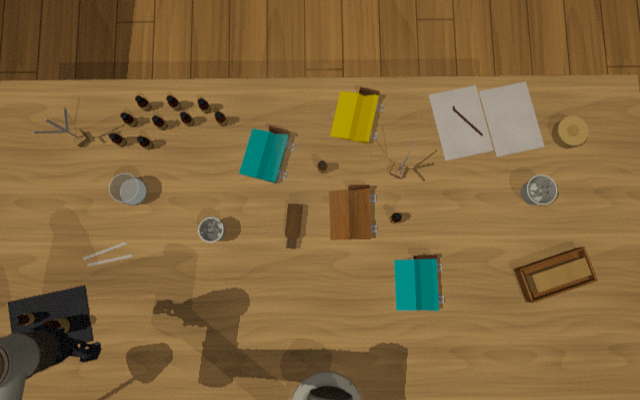

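View pics/scene0.png

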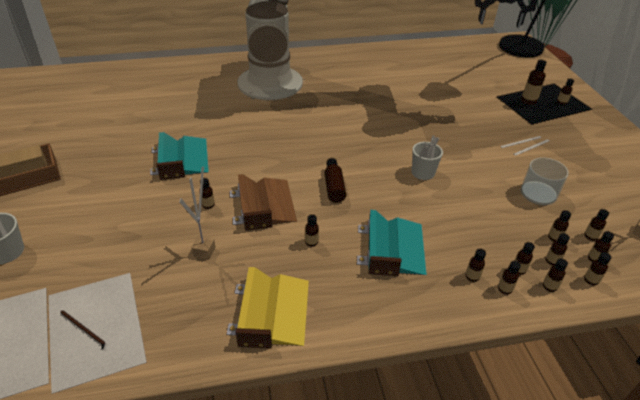

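Candidates: in the top view, the lying amber bottle is at (293,227). Upright small bottles are at (322,166), (397,217) and in the group around (150,120). The oak cradle is at (352,213). Turquoise look-alikes are at (265,155) and (417,285), and a yellow one at (356,117). By the description I choose the bottle at (293,227) and the oak cradle at (352,213), and I'll check both in one crop.

Run:
```python
from h import *
a=cv2.imread("pics/top0.png")
c=cv2.resize(a[150:270,260:420],None,fx=5,fy=5,interpolation=cv2.INTER_CUBIC); cv2.imwrite("pics/crop1.png",np.clip(c*1.6,0,255).astype('uint8'))
g=a.max(2); roi=np.zeros_like(g); roi[195:255,278:308]=1
m=((g<75)&(roi>0)).astype('uint8')
cs,_=cv2.findContours(m,0,1); k=max(cs,key=cv2.contourArea); r=cv2.minAreaRect(k); print(r,cv2.boxPoints(r))
for p in cv2.boxPoints(r): print(plane("top",*p,22))
for p in [(322,166),(397,217),(211,230)]: print(plane("top",*p,60))
```

```text
((294.0, 247.0), (0.0, 0.0), 0.0) [[294. 247.]
 [294. 247.]
 [294. 247.]
 [294. 247.]]
[447.5  87.   22. ]
[447.5  87.   22. ]
[447.5  87.   22. ]
[447.5  87.   22. ]
[675.5   3.5  60. ]
[ 525.8 -206.    60. ]
[496.8 317.3  60. ]
```

View pics/crop1.png

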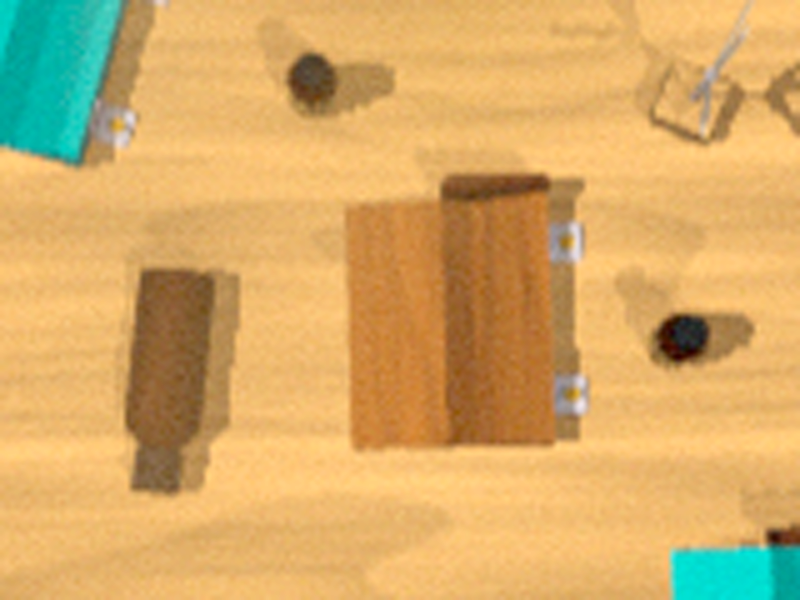

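The crop confirms the choice. The amber bottle has its base at about px (295.4,204) and its cap end at (291,248). The oak cradle's ramp edge runs from (329.4,191) to (330.6,240), its crest is near x px 348.7, and the stop is at the top of the view (far side, world +x).

Run:
```python
from h import *
a=cv2.imread("pics/top0.png")
f=lambda x,y:(260+x/5,150+y/5)
for n,p,z in [("rampfar",(347,205),0),("rampnear",(352,450),0),("crest_far",(442,202),16),("crest_near",(444,447),16),("back_far",(549,180),33),("back_near",(554,444),33),("stopL",(442,177),46),("stopR",(548,177),46),("base",(177,270),30),("cap",(155,491),22),("bL",(140,272),22),("bR",(213,272),22),("sL",(128,430),22),("sR",(203,430),22)]:
  print(n,plane("top",*f(*p),z))
print(proj("top",[231,580,230]))
s=cv2.imread("pics/scene0.png");c=cv2.resize(s[140:240,225:365],None,fx=5.5,fy=5.5,interpolation=cv2.INTER_CUBIC); cv2.imwrite("pics/crop2.png",np.clip(c*1.6,0,255).astype('uint8'))
```

```text
rampfar [612.3 -18.1   0. ]
rampnear [467.3 -18.4   0. ]
crest_far [610.8 -73.4  16. ]
crest_near [467.3 -71.2  16. ]
back_far [ 620.1 -134.7   33. ]
back_near [ 467.1 -133.1   33. ]
stopL [620.5 -71.7  46. ]
stopR [ 619.7 -132.7   46. ]
base [570.9  81.7  30. ]
cap [444.2  95.7  22. ]
bL [571.1 103.5  22. ]
bR [570.5  61.1  22. ]
sL [479.5 111.   22. ]
sR [478.8  67.8  22. ]
[ 83.1 337.7]
```

View pics/crop2.png

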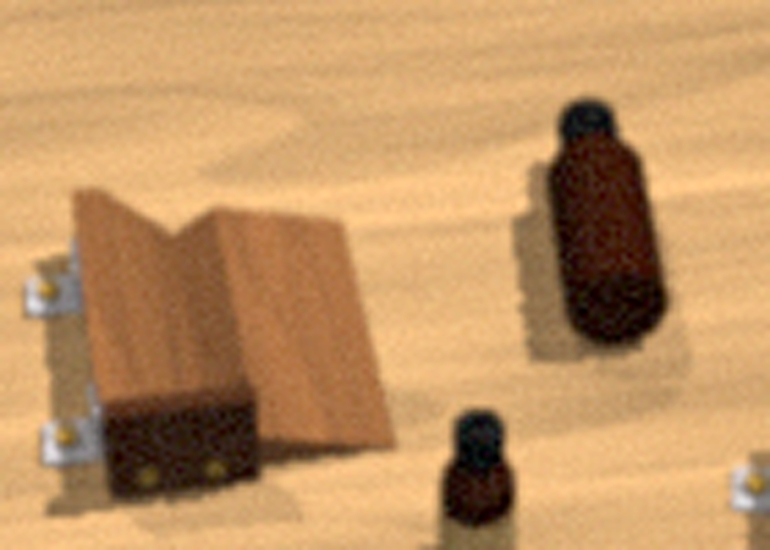

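The crops show the cradle lined up with the world axes: groove at y≈-91.5, stop plane at x≈612. The bottle's origin is about (526,86), yawed -0.1 rad, with its base facing the stop side. I'll approach behind the bottle now.

Emit:
{"op": "step_arm", "data": {
  "motion": [
    {"slide": [50,34,0],"dr": [0,0,1.16],"jaw": 55},
    {"slide": [100,68,0],"dr": [0,0,2.3],"jaw": 55},
    {"slide": [150,101,0],"dr": [0,0,3.5],"jaw": 55},
    {"slide": [200,135,0],"dr": [0,0,4.6],"jaw": 55},
    {"slide": [250,169,0],"dr": [0,0,5.8],"jaw": 55},
    {"slide": [300,203,0],"dr": [0,0,7],"jaw": 55},
    {"slide": [350,236,0],"dr": [0,0,8.1],"jaw": 55},
    {"slide": [400,270,0],"dr": [0,0,9.25],"jaw": 55}
  ]
}}

```text
clock: 1.1
position: [503.5, 180.1, 231.1]
ee_rot: [-0.669, 0.743, 0.0, -0.0]
contact_force: [0.9, 0.9, -0.4]
gripper_width: 55.3
grasp_force: 0.0
```

Emit:
{"op": "step_arm", "data": {
  "motion": [
    {"slide": [9,-8,40],"dr": [0,0,0],"jaw": 55},
    {"slide": [18,-16,80],"dr": [0,0,0],"jaw": 55},
    {"slide": [27,-24,120],"dr": [0,0,0],"jaw": 55},
    {"slide": [36,-32,150],"dr": [0,0,0],"jaw": 55},
    {"slide": [36,-32,180],"dr": [0,0,0],"jaw": 55},
    {"slide": [36,-32,200],"dr": [0,0,0],"jaw": 55},
    {"slide": [36,-32,214],"dr": [0,0,0],"jaw": 55},
    {"slide": [36,-32,220],"dr": [0,0,0],"jaw": 55}
  ]
}}

```text
clock: 2.1
position: [530.9, 142.8, 10.5]
ee_rot: [-0.671, 0.741, 0.0, -0.001]
contact_force: [-1.2, -0.6, 0.1]
gripper_width: 55.3
grasp_force: 0.0
```

Run:
```python
from h import *
a=optics.get_image("top");s=optics.get_image("scene")
A=cv2.resize(a[150:270,250:410],(800,600))[:,:,:];
S=cv2.resize(s[110:250,200:400],(800,560),interpolation=2)
cv2.imwrite("pics/s3.png",np.clip(S*1.6,0,255).astype('uint8'))
st=arm.read_state();print(st["position"],st["contact_force"],st["gripper_width"])
```

```text
[531.0586769  142.90189842  11.02222088] [ 0.05217154  0.09514096 -0.04972799] 55.034430470459895
```

View pics/s3.png

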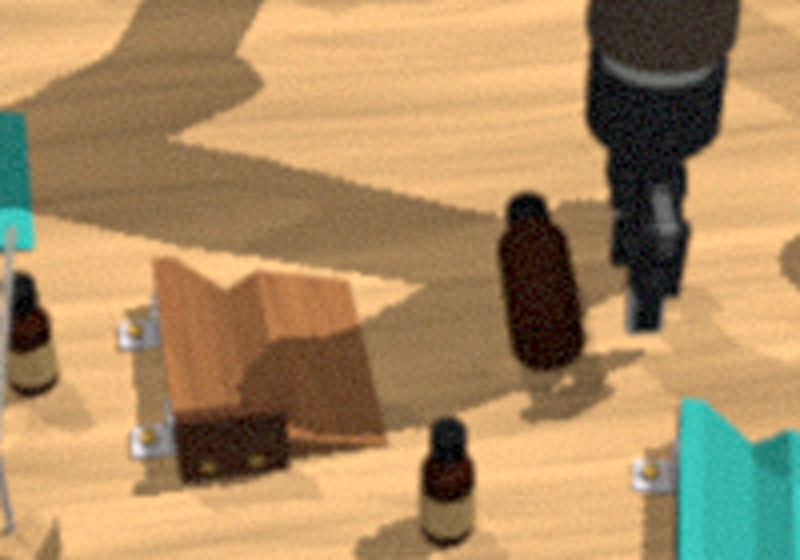

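Fingers are open 55 mm behind the bottle at about (655,330) in the crop, parallel to it, with roughly a 23 mm gap. I'll start rolling gently.

Emit:
{"op": "step_arm", "data": {
  "motion": [
    {"slide": [8,0,0],"dr": [0,0,0],"jaw": 55},
    {"slide": [14,0,0],"dr": [0,0,0],"jaw": 55},
    {"slide": [18,0,0],"dr": [0,0,0],"jaw": 55},
    {"slide": [21,0,0],"dr": [0,0,0],"jaw": 55},
    {"slide": [24,0,0],"dr": [0,0,0],"jaw": 55},
    {"slide": [27,0,0],"dr": [0,0,0],"jaw": 55},
    {"slide": [31,0,0],"dr": [0,0,0],"jaw": 55},
    {"slide": [35,0,0],"dr": [0,0,0],"jaw": 55}
  ]
}}

```text
clock: 3.2
position: [527.6, 107.8, 11.3]
ee_rot: [-0.671, 0.741, 0.0, -0.0]
contact_force: [-0.2, -0.6, 0.7]
gripper_width: 55.1
grasp_force: 0.1
```

Emit:
{"op": "step_arm", "data": {
  "motion": [
    {"slide": [5,0,0],"dr": [0,0,0],"jaw": 55},
    {"slide": [10,0,0],"dr": [0,0,0],"jaw": 55},
    {"slide": [15,0,0],"dr": [0,0,0],"jaw": 55},
    {"slide": [20,0,0],"dr": [0,0,0],"jaw": 55},
    {"slide": [25,0,0],"dr": [0,0,0],"jaw": 55},
    {"slide": [30,0,0],"dr": [0,0,0],"jaw": 55},
    {"slide": [35,0,0],"dr": [0,0,0],"jaw": 55},
    {"slide": [40,0,0],"dr": [0,0,0],"jaw": 55}
  ]
}}

```text
clock: 4.2
position: [523.7, 67.9, 11.3]
ee_rot: [-0.671, 0.741, 0.0, 0.0]
contact_force: [0.3, 0.2, -0.5]
gripper_width: 55.4
grasp_force: 0.0
```

Run:
```python
from h import *
a=optics.get_image("top");s=optics.get_image("scene")
S=cv2.resize(s[130:240,220:380],(800,550),interpolation=2)
cv2.imwrite("pics/s4.png",np.clip(S*1.6,0,255).astype('uint8'));cv2.imwrite("pics/t4.png",a)
st=arm.read_state();print(st["position"],st["contact_force"],st["gripper_width"])
```

```text
[523.47635764  67.73797082  11.25268916] [-0.02607096  0.77288519  0.42627247] 55.01424443687286
```

View pics/s4.png

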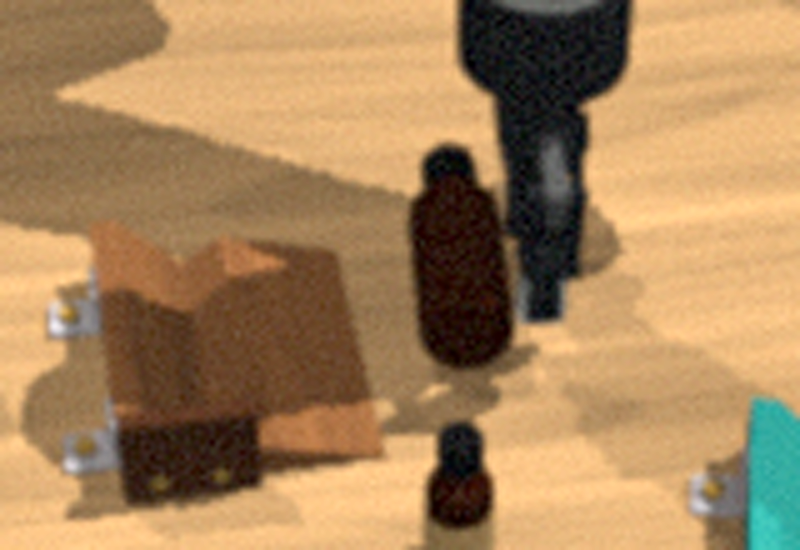

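The bottle is rolling ahead of the fingers, still parallel and just short of the ramp (bottle at about (460,265) in the crop). I'll continue to the ramp foot, then square up while climbing.

Emit:
{"op": "step_arm", "data": {
  "motion": [
    {"slide": [5,0,0],"dr": [0,0,0],"jaw": 55},
    {"slide": [11,0,0],"dr": [0,0,0],"jaw": 55},
    {"slide": [17,0,0],"dr": [0,0,0],"jaw": 55},
    {"slide": [23,0,0],"dr": [0,0,0],"jaw": 55},
    {"slide": [29,0,0],"dr": [0,0,0],"jaw": 55},
    {"slide": [35,0,0],"dr": [0,0,0],"jaw": 55},
    {"slide": [40,0,0],"dr": [0,0,0],"jaw": 55},
    {"slide": [45,0,0],"dr": [0,0,0],"jaw": 55}
  ]
}}

```text
clock: 5.3
position: [519.2, 23.2, 11.3]
ee_rot: [-0.671, 0.741, -0.0, 0.0]
contact_force: [-0.4, -0.1, -0.6]
gripper_width: 54.7
grasp_force: 0.0
```

Emit:
{"op": "step_arm", "data": {
  "motion": [
    {"slide": [3,0,0],"dr": [0,0,0],"jaw": 55},
    {"slide": [6,0,-1],"dr": [0,0,0],"jaw": 55},
    {"slide": [9,0,-2],"dr": [0,0,-0.1],"jaw": 55},
    {"slide": [12,0,-3],"dr": [0,0,-0.2],"jaw": 55},
    {"slide": [15,0,-4],"dr": [0,0,-0.3],"jaw": 55},
    {"slide": [18,0,-5],"dr": [0,0,-0.4],"jaw": 55},
    {"slide": [21,0,-6],"dr": [0,0,-0.5],"jaw": 55},
    {"slide": [24,0,-7],"dr": [0,0,-0.6],"jaw": 55}
  ]
}}

```text
clock: 6.3
position: [517.0, -0.4, 18.5]
ee_rot: [-0.702, 0.712, -0.0, 0.0]
contact_force: [0.7, 4.8, 2.9]
gripper_width: 55.1
grasp_force: 2.3
```

Run:
```python
from h import *
a=optics.get_image("top");s=optics.get_image("scene")
S=cv2.resize(s[130:240,220:380],(800,550),interpolation=2)
cv2.imwrite("pics/s5.png",np.clip(S*1.6,0,255).astype('uint8'));cv2.imwrite("pics/t5.png",a)
st=arm.read_state();print(st["position"],st["contact_force"],st["gripper_width"])
```

```text
[516.79108199  -0.87593605  18.33572181] [0.70625136 1.72797871 1.31032781] 55.19498438340193
```

View pics/s5.png

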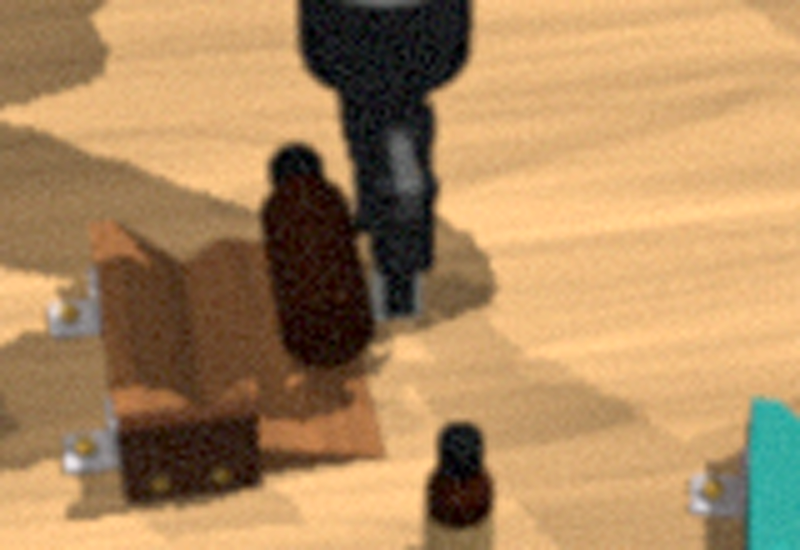

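The bottle is on the ramp at about (320,265), squared against both fingers and parallel to the groove. I'll climb slowly to the crest.

Emit:
{"op": "step_arm", "data": {
  "motion": [
    {"slide": [3,0,-1],"dr": [0,0,0],"jaw": 55},
    {"slide": [6,0,-1.5],"dr": [0,0,-0.05],"jaw": 55},
    {"slide": [9,0,-2],"dr": [0,0,-0.05],"jaw": 55},
    {"slide": [12,0,-3],"dr": [0,0,-0.05],"jaw": 55},
    {"slide": [15,0,-4],"dr": [0,0,-0.05],"jaw": 55},
    {"slide": [18,0,-4.5],"dr": [0,0,-0.05],"jaw": 55},
    {"slide": [21,0,-5],"dr": [0,0,-0.05],"jaw": 55},
    {"slide": [24,0,-6],"dr": [0,0,-0.05],"jaw": 55}
  ]
}}

```text
clock: 7.4
position: [517.3, -24.0, 24.8]
ee_rot: [-0.704, 0.71, -0.0, 0.001]
contact_force: [0.2, 6.3, 3.3]
gripper_width: 54.9
grasp_force: 2.8
```

Emit:
{"op": "step_arm", "data": {
  "motion": [
    {"slide": [2,0,-0.5],"dr": [0,0,0],"jaw": 55},
    {"slide": [4,0,-1],"dr": [0,0,0],"jaw": 55},
    {"slide": [6,0,-1.5],"dr": [0,0,0],"jaw": 55},
    {"slide": [8,0,-2],"dr": [0,0,0],"jaw": 55},
    {"slide": [10,0,-2.5],"dr": [0,0,0],"jaw": 55},
    {"slide": [12,0,-3],"dr": [0,0,0],"jaw": 55},
    {"slide": [14,0,-3.5],"dr": [0,0,0],"jaw": 55},
    {"slide": [16,0,-4],"dr": [0,0,0],"jaw": 55}
  ]
}}

```text
clock: 8.4
position: [515.3, -41.2, 27.8]
ee_rot: [-0.704, 0.71, 0.001, -0.001]
contact_force: [0.0, -0.9, -0.3]
gripper_width: 54.9
grasp_force: 0.0
```

Emit:
{"op": "step_arm", "data": {
  "motion": [
    {"slide": [1,0,0],"dr": [0,0,0],"jaw": 55},
    {"slide": [2,0,0],"dr": [0,0,0],"jaw": 55},
    {"slide": [3,0,0],"dr": [0,0,0],"jaw": 55},
    {"slide": [4,0,0],"dr": [0,0,0],"jaw": 55},
    {"slide": [5,0,0],"dr": [0,0,0],"jaw": 55},
    {"slide": [6,0,0],"dr": [0,0,0],"jaw": 55},
    {"slide": [7,0,0],"dr": [0,0,0],"jaw": 55},
    {"slide": [8,0,0],"dr": [0,0,0],"jaw": 55}
  ]
}}

```text
clock: 9.4
position: [516.3, -48.4, 28.3]
ee_rot: [-0.704, 0.71, -0.0, 0.0]
contact_force: [-1.0, 0.3, 1.1]
gripper_width: 54.8
grasp_force: 0.0
```

Run:
```python
from h import *
a=optics.get_image("top");s=optics.get_image("scene")
S=cv2.resize(s[130:240,220:380],(800,550),interpolation=2)
cv2.imwrite("pics/s6.png",np.clip(S*1.6,0,255).astype('uint8'));cv2.imwrite("pics/t6.png",a)
st=arm.read_state();print(st["position"],st["contact_force"],st["gripper_width"])
```

```text
[516.24642348 -48.47879443  28.27598249] [0.20322327 0.33780687 0.02940269] 54.94446425635151
```

View pics/s6.png

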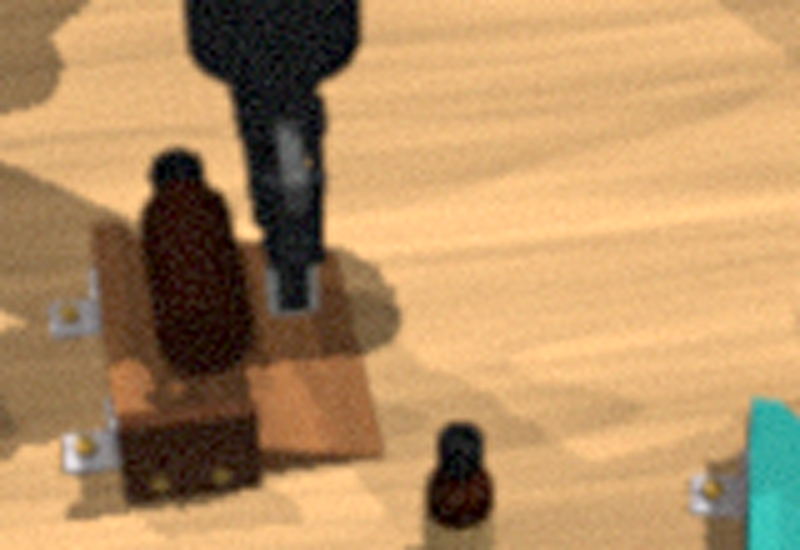

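The bottle is in the V (about (195,265) in the crop), parallel and clear of the fingers, with a gap to the stop. Next I'll back off, lift, close the fingers and go round to the cap end.

Emit:
{"op": "step_arm", "data": {
  "motion": [
    {"slide": [-10,0,-5],"dr": [0,0,0],"jaw": 55},
    {"slide": [-20,0,-25],"dr": [0,0,0],"jaw": 40},
    {"slide": [-20,10,-55],"dr": [0,0,0],"jaw": 20},
    {"slide": [-20,40,-75],"dr": [0,0,0],"jaw": 0},
    {"slide": [-5,70,-75],"dr": [0,0,0],"jaw": 0},
    {"slide": [10,95,-75],"dr": [0,0,0],"jaw": 0},
    {"slide": [25,110,-75],"dr": [0,0,0],"jaw": 0},
    {"slide": [41,120,-75],"dr": [0,0,0],"jaw": 0}
  ]
}}

```text
clock: 10.5
position: [395.8, -88.8, 103.7]
ee_rot: [-0.704, 0.71, -0.0, 0.0]
contact_force: [0.3, -0.1, 0.2]
gripper_width: 0.0
grasp_force: 0.0
```

Run:
```python
from h import *
a=optics.get_image("top");s=optics.get_image("scene")
S=np.clip(cv2.resize(s[130:240,200:340],(700,550),interpolation=2)*1.8,0,255).astype('uint8')
cv2.imwrite("pics/s7.png",S);cv2.imwrite("pics/t7.png",a)
st=arm.read_state();print(st["position"],st["contact_force"],st["gripper_width"])
for x in (420,430,440,484): print(x,proj("scene",[x,-89,44]))
print('base top', [ (x,proj("scene",[x,-89,53])) for x in (548,558,568,612)])
```

```text
[395.25663405 -89.41553176 103.33983339] [ 0.03890859  0.71208513 -0.68587643] 0.23735705329870452
420 [254.4 155.5]
430 [254.9 158. ]
440 [255.3 160.6]
484 [257.3 172.1]
base top [(548, array([260.2, 186.9])), (558, array([260.7, 189.9])), (568, array([261.2, 192.8])), (612, array([263.5, 206.4]))]
```

View pics/s7.png

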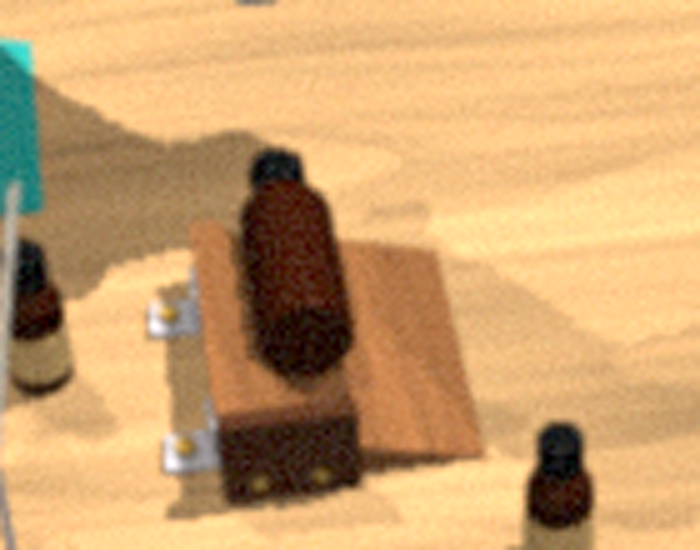

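The bottle lies in the groove with its cap end at about (277,150) in the crop (x≈434) and its base about 48 mm short of the stop. I'll lower the closed fingers behind the cap and nudge along the groove.

Emit:
{"op": "step_arm", "data": {
  "motion": [
    {"slide": [0,0,20],"dr": [0,0,0.05],"jaw": 0},
    {"slide": [0,0,42],"dr": [0,0,0.05],"jaw": 0},
    {"slide": [0,0,62],"dr": [0,0,0.05],"jaw": 0},
    {"slide": [0,0,74],"dr": [0,0,0.05],"jaw": 0},
    {"slide": [0,0,78],"dr": [0,0,0.05],"jaw": 0},
    {"slide": [0,-5,78],"dr": [0,0,0.05],"jaw": 0},
    {"slide": [0,-11,78],"dr": [0,0,0.05],"jaw": 0},
    {"slide": [0,-15,78],"dr": [0,0,0.05],"jaw": 0}
  ]
}}

```text
clock: 11.6
position: [412.1, -88.4, 25.8]
ee_rot: [-0.702, 0.713, -0.001, 0.001]
contact_force: [-0.1, 0.2, -0.8]
gripper_width: 0.5
grasp_force: 0.0
```

Emit:
{"op": "step_arm", "data": {
  "motion": [
    {"slide": [0,-2,0],"dr": [0,0,0],"jaw": 0},
    {"slide": [0,-4,0],"dr": [0,0,0],"jaw": 0},
    {"slide": [0,-6,0],"dr": [0,0,0],"jaw": 0},
    {"slide": [0,-8,0],"dr": [0,0,0],"jaw": 0},
    {"slide": [0,-11,0],"dr": [0,0,0],"jaw": 0},
    {"slide": [0,-14,0],"dr": [0,0,0],"jaw": 0},
    {"slide": [0,-17,0],"dr": [0,0,0],"jaw": 0},
    {"slide": [0,-20,0],"dr": [0,0,0],"jaw": 0}
  ]
}}

```text
clock: 12.6
position: [431.4, -88.8, 25.3]
ee_rot: [-0.702, 0.713, -0.0, 0.0]
contact_force: [-0.8, 0.1, -0.1]
gripper_width: -0.1
grasp_force: 0.6
```

Emit:
{"op": "step_arm", "data": {
  "motion": [
    {"slide": [0,-3,0],"dr": [0,0,0],"jaw": 0},
    {"slide": [0,-6,0],"dr": [0,0,0],"jaw": 0},
    {"slide": [0,-9,0],"dr": [0,0,0],"jaw": 0},
    {"slide": [0,-12,0],"dr": [0,0,0],"jaw": 0},
    {"slide": [0,-15,0],"dr": [0,0,0],"jaw": 0},
    {"slide": [0,-17,0],"dr": [0,0,0],"jaw": 0},
    {"slide": [0,-19,0],"dr": [0,0,0],"jaw": 0},
    {"slide": [0,-21,0],"dr": [0,0,0],"jaw": 0}
  ]
}}

```text
clock: 13.6
position: [451.9, -89.1, 25.3]
ee_rot: [-0.702, 0.713, 0.0, -0.0]
contact_force: [-1.9, 0.6, 0.4]
gripper_width: 0.3
grasp_force: 0.8
```

Run:
```python
from h import *
s=optics.get_image("scene")
S=np.clip(cv2.resize(s[130:240,200:340],(700,550),interpolation=2)*1.8,0,255).astype('uint8')
cv2.imwrite("pics/s8.png",S)
st=arm.read_state();print(st["position"],st["contact_force"])
```

```text
[452.3104818  -89.0812736   25.35875559] [-0.05775741  0.03446715  0.38437675]
```

View pics/s8.png

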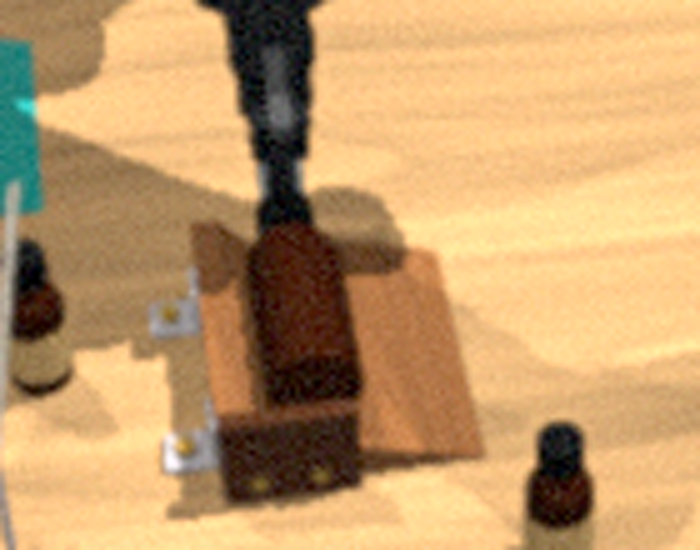

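The bottle is sliding and stays seated; its base top edge is at about (310,352) in the crop (x≈592), about 18–20 mm short of the stop. From here I'll finish on force and numbers only, since that was picture 10.

Emit:
{"op": "step_arm", "data": {
  "motion": [
    {"slide": [0,-2,0],"dr": [0,0,0],"jaw": 0},
    {"slide": [0,-4,0],"dr": [0,0,0],"jaw": 0},
    {"slide": [0,-6,0],"dr": [0,0,0],"jaw": 0},
    {"slide": [0,-8,0],"dr": [0,0,0],"jaw": 0},
    {"slide": [0,-9,0],"dr": [0,0,0],"jaw": 0},
    {"slide": [0,-10,0],"dr": [0,0,0],"jaw": 0},
    {"slide": [0,-11,0],"dr": [0,0,0],"jaw": 0},
    {"slide": [0,-12,0],"dr": [0,0,0],"jaw": 0}
  ]
}}

```text
clock: 14.65
position: [464.0, -89.3, 25.3]
ee_rot: [-0.701, 0.713, -0.0, 0.0]
contact_force: [-1.1, 0.1, 1.2]
gripper_width: 0.1
grasp_force: 0.9
```

Emit:
{"op": "step_arm", "data": {
  "motion": [
    {"slide": [0,-0.5,0],"dr": [0,0,0],"jaw": 0},
    {"slide": [0,-1,0],"dr": [0,0,0],"jaw": 0},
    {"slide": [0,-1.5,0],"dr": [0,0,0],"jaw": 0},
    {"slide": [0,-2,0],"dr": [0,0,0],"jaw": 0},
    {"slide": [0,-2.5,0],"dr": [0,0,0],"jaw": 0},
    {"slide": [0,-3,0],"dr": [0,0,0],"jaw": 0},
    {"slide": [0,-3.5,0],"dr": [0,0,0],"jaw": 0},
    {"slide": [0,-4,0],"dr": [0,0,0],"jaw": 0}
  ]
}}

```text
clock: 15.65
position: [467.9, -89.3, 25.3]
ee_rot: [-0.702, 0.713, 0.0, -0.0]
contact_force: [-1.6, 0.4, 0.2]
gripper_width: -0.0
grasp_force: 1.0
```

Emit:
{"op": "step_arm", "data": {
  "motion": [
    {"slide": [0,-0.3,0],"dr": [0,0,0],"jaw": 0},
    {"slide": [0,-0.6,0],"dr": [0,0,0],"jaw": 0},
    {"slide": [0,-0.9,0],"dr": [0,0,0],"jaw": 0},
    {"slide": [0,-1.2,0],"dr": [0,0,0],"jaw": 0},
    {"slide": [0,-1.5,0],"dr": [0,0,0],"jaw": 0},
    {"slide": [0,-1.8,0],"dr": [0,0,0],"jaw": 0},
    {"slide": [0,-2.1,0],"dr": [0,0,0],"jaw": 0},
    {"slide": [0,-2.4,0],"dr": [0,0,0],"jaw": 0}
  ]
}}

```text
clock: 16.65
position: [470.3, -89.4, 25.3]
ee_rot: [-0.702, 0.713, 0.0, -0.0]
contact_force: [-1.5, 0.7, 1.2]
gripper_width: 0.2
grasp_force: 1.0
```

Run:
```python
from h import *
s=optics.get_image("scene");a=optics.get_image("top")
cv2.imwrite("pics/s9.png",s);cv2.imwrite("pics/t9.png",a)
st=arm.read_state();print(st["position"],st["contact_force"])
print(proj("scene",[612,-89,53]),proj("scene",[602,-89,53]),proj("scene",[612,-89,46]),proj("top",[612,-89,50]),proj("top",[602,-89,50]))
print(s[192:216,262].sum(1)); print(a[180:205,355].sum(1))
```

```text
[470.37085439 -89.39504111  25.31434473] [-2.31403785  0.63692994  0.46431564]
[263.5 206.4] [263.  203.2] [263.7 208.8] [354.6 188. ] [354.7 191.5]
[ 94  78  67  75  91  67  66  51  70  65  44  75  62  84  70  46  31  32
  52 101 125 109  84  57]
[341 326 332 337 290 190 177 166 136 135 146 144 134 132 137 130 126 123
 139 124 126 121 109 107 134]
```

Emit:
{"op": "step_arm", "data": {
  "motion": [
    {"slide": [0,-0.4,0],"dr": [0,0,0],"jaw": 0},
    {"slide": [0,-0.8,0],"dr": [0,0,0],"jaw": 0},
    {"slide": [0,-1.1,0],"dr": [0,0,0],"jaw": 0},
    {"slide": [0,-1.4,0],"dr": [0,0,0],"jaw": 0},
    {"slide": [0,-1.7,0],"dr": [0,0,0],"jaw": 0},
    {"slide": [0,-2,0],"dr": [0,0,0],"jaw": 0},
    {"slide": [0,-2.2,0],"dr": [0,0,0],"jaw": 0},
    {"slide": [0,-2.4,0],"dr": [0,0,0],"jaw": 0}
  ]
}}

```text
clock: 17.75
position: [472.7, -89.4, 25.3]
ee_rot: [-0.702, 0.713, -0.0, 0.0]
contact_force: [-2.1, -0.1, 0.4]
gripper_width: 0.1
grasp_force: 1.0
```

Emit:
{"op": "step_arm", "data": {
  "motion": [
    {"slide": [0,-0.3,0],"dr": [0,0,0],"jaw": 0},
    {"slide": [0,-0.6,0],"dr": [0,0,0],"jaw": 0},
    {"slide": [0,-0.9,0],"dr": [0,0,0],"jaw": 0},
    {"slide": [0,-1.2,0],"dr": [0,0,0],"jaw": 0},
    {"slide": [0,-1.5,0],"dr": [0,0,0],"jaw": 0},
    {"slide": [0,-1.8,0],"dr": [0,0,0],"jaw": 0},
    {"slide": [0,-2,0],"dr": [0,0,0],"jaw": 0},
    {"slide": [0,-2,0],"dr": [0,0,0],"jaw": 0}
  ]
}}

```text
clock: 18.75
position: [473.7, -89.5, 25.2]
ee_rot: [-0.701, 0.713, 0.001, -0.001]
contact_force: [-4.3, 2.9, 3.5]
gripper_width: 0.2
grasp_force: 2.5
```

Emit:
{"op": "step_arm", "data": {
  "motion": [
    {"slide": [0,-0.1,0],"dr": [0,0,0],"jaw": 0},
    {"slide": [0,-0.2,0],"dr": [0,0,0],"jaw": 0},
    {"slide": [0,-0.3,0],"dr": [0,0,0],"jaw": 0},
    {"slide": [0,-0.4,0],"dr": [0,0,0],"jaw": 0},
    {"slide": [0,-0.5,0],"dr": [0,0,0],"jaw": 0},
    {"slide": [0,-0.5,0],"dr": [0,0,0],"jaw": 0},
    {"slide": [0,-0.5,0],"dr": [0,0,0],"jaw": 0},
    {"slide": [0,-0.5,0],"dr": [0,0,0],"jaw": 0}
  ]
}}

```text
clock: 19.75
position: [473.7, -89.6, 25.1]
ee_rot: [-0.701, 0.713, 0.001, -0.001]
contact_force: [-6.1, 2.0, 3.6]
gripper_width: 0.2
grasp_force: 2.9
```

The TCP has stalled at x = 473.7 while the force rises, so the base is on the stop. I'll back straight off, then lift.

Emit:
{"op": "step_arm", "data": {
  "motion": [
    {"slide": [0,1,0],"dr": [0,0,0],"jaw": 0},
    {"slide": [0,3,0],"dr": [0,0,0],"jaw": 0},
    {"slide": [0,8,0],"dr": [0,0,0],"jaw": 0},
    {"slide": [0,20,0],"dr": [0,0,0],"jaw": 0},
    {"slide": [0,40,0],"dr": [0,0,0],"jaw": 0},
    {"slide": [0,50,-30],"dr": [0,0,0],"jaw": 0},
    {"slide": [0,50,-70],"dr": [0,0,0],"jaw": 0},
    {"slide": [0,50,-100],"dr": [0,0,0],"jaw": 0}
  ]
}}

```text
clock: 20.75
position: [425.0, -88.7, 126.9]
ee_rot: [-0.702, 0.713, -0.001, 0.001]
contact_force: [0.1, -0.2, -0.7]
gripper_width: 0.0
grasp_force: 0.0
```

Run:
```python
from h import *
b=optics.get_image("scene");a=optics.get_image("top")
s0=cv2.imread("pics/s9.png")
print("diff vs at-2mm:",s0[195:216,262].sum(1),b[195:216,262].sum(1))
# cap end row (scene) vs prediction
print(b[150:190,257].sum(1)); print([proj("scene",[x,-89,44]) for x in (478,484,490)])
# bystanders moved?
t0=cv2.imread("pics/top0.png");s00=cv2.imread("pics/scene0.png")
for n,i0,i1,(u,v) in [("a_s",s00,b,(312,230)),("b_s",s00,b,(207,193)),("stand",s00,b,(202,248)),("cup",s00,b,(427,160))]:
  T=i0[v-12:v+13,u-12:u+13]; W=i1[v-20:v+21,u-20:u+21]; r=cv2.minMaxLoc(cv2.matchTemplate(W,T,cv2.TM_CCOEFF_NORMED)); print(n,r[1],r[3])
st=arm.read_state();print(st["position"],st["contact_force"])
```

```text
diff vs at-2mm: [ 75  91  67  66  51  70  65  44  75  62  84  70  46  31  32  52 101 125
 109  84  57] [ 79  92  80  63  50  59  85  66  87  74  74  70  40  45  18  81 106 119
  86  73  71]
[338 326 331 335 330 308 304 309 326 329 333 333 340 335 336 350 347 354
 352 358 352 364 338 242 134  65  43  53  31  26  50  43  75  51  66  64
  61  75  54  69]
[array([257. , 170.5]), array([257.3, 172.1]), array([257.6, 173.7])]
a_s 0.9871102571487427 (8, 8)
b_s 0.8644464015960693 (8, 8)
stand 0.9903892874717712 (8, 8)
cup 0.9634621143341064 (8, 8)
[427.17183721 -88.45692008 128.57253422] [ 0.46642205  0.16171859 -0.92704946]
```

```bash
python3 -c "
from bench import arm
print(arm.job_done())"
```

```text
the job is handed in; nothing more can be done
None
```

I rolled the amber bottle up the ramp into the oak cradle's V-groove, slid it until its base stalled against the end stop, then let go; the camera check showed the cup, blotter stand and both small bottles unmoved, and I handed the job in at about 21 s.

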